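# Index the pallet carrier through the scan station

## Robot

A 6-joint arm with a two-finger parallel gripper is mounted at the origin on the work surface. World frame = base frame: x ahead of the robot, y to its left, z up, the work surface at z = 0. Lengths are in mm, angles in rad, forces in N, time in s.
With the tool pointing down it reaches from about 325 to 875 mm from the base axis. Payload 4.4 kg.
Tool frame: the origin (TCP) lies on the centre line of the jaws, within the pads' length; the fingertips stand ahead of it and the grasp point (between the pads) lies 6 mm ahead of it (ctrl.tcp_to_tips is the z of the fingertips in the tool frame, in mm); z points along the fingers, y is the line along which they close (so a half turn about z gives the same grasp; the last joint's range is limited). The gripper opens to 85 mm and grips with 20 to 120 N. Pads are 22 mm wide; open, the fingers measure 114 mm over their backs; the gripper's body (76 mm by 85 mm) begins 54 mm behind the grasp point. The pads swing forward as they close: fully open they stand 13 mm farther back than shut.
Start: joints at [1.133, 0.207, 1.542, -0, 1.393, -0.15], TCP at [163.22, 551.35, 256.282] pointing down, gripper open.
Joint ranges: [-2.73, 2.73], [-0.86, 2.22], [0.23, 2.46], [-1.11, 4.25], [0.08, 2.63], [-2.82, 2.82]. Speed limits (rad/s): [2.79, 2.79, 3.14, 3.14, 3.14, 3.14].

## Interface

Orientations are given as a 3x3 rotation matrix whose columns are the frame's x, y, z axes.
In Python, from plant import ctrl, sensors, optics gives the robot as it stands. Calls block until the motion is done:
- ctrl.move_ptp(position, orientation): joint-space move of the TCP to a pose.
- ctrl.move_l(position, rot=None, vel=150, threshold=None): straight line of the TCP; rot=None keeps the orientation; vel is the mean speed in mm/s. With threshold (N) it stops when the force on the tool has changed by that much, and returns True; else False.
- ctrl.set_joints(angles): joint-space move.
- ctrl.gripper_to(opening, force=None): finger opening in mm; force is the grip in N (None keeps the last); returns when the fingers have stopped.
- ctrl.hold(seconds).
- ctrl.solve_ik(position, orientation): joint angles nearest the present ones, or None.
- sensors.read_state(): the state.
- optics.grab_frame(name): name is "side" or "top" or "wrist"; returns (picture, depth): 400x640x3 uint8, red, green, blue; 400x640 float32, mm along the optical axis (not along the pixel's ray), 0 where there is no reading.
- optics.camera_params(name): a dict with "mtx" (3x3 intrinsics, pixels), "k1" (the pictures are not rectified: a ray, as slopes to the right and down, at radius r is drawn at 1 + k1 r^2 times it, then the intrinsics apply), "R" (3x3) and "t" (3): a world point X has camera coordinates R X + t; the wrist camera has in their place "T_tool_cam" (4x4, takes a point from camera to tool coordinates, whose origin is the TCP and whose axes are the flange's). Camera axes: x right, y down, z forward; pixel columns grow to the right and rows downward; lengths in mm; the calibration is good to about 2 mm. A picture is of the moment at which its call begins: read the wrist's pose just before it. camera_params takes no time and is no camera call.
A pose or a line that the arm cannot do raises ctrl.MotionError and nothing moves.
- ctrl.finish_job(): hands the job in; it is judged then, once.
The state is a dict: "t": time; "q": joint angles; "qvel": joint speeds; "tau": joint torques, N m; "eef_pos": TCP position; "eef_rot": TCP orientation; "force": force on the tool from outside, world axes, zero at the start; "wrist_torque": the same for the moment, N m; "grip_width": finger opening in mm; "grasp_force": force on a finger pad.
Only numpy, scipy, OpenCV 4.12 (cv2) and the standard library are available. Lean on these libraries where they do the work, as an engineer would, in place of code of your own. Each camera call takes 0.05 s, during which the arm holds its last target. There are 200 camera calls.

## Task

Push the carrier along its slide from the infeed end to the middle station until it clicks into its detent in front of the scanner, then squeeze the scanner's trigger fully and let it go. Then push the carrier on to the last station, so that it rests in the detent there, and leave it. Do not squeeze the trigger while the carrier is anywhere but in the middle detent, and leave the other things on the bench where they are.

Things in the scene. Friction and masses are not known exactly. Their poses are not given: they have to be found in the camera images.
- slide: indexing slide fixed to the bench: aluminium base 100 x 400 x 12 mm, two steel rods 12 mm thick, end blocks 42 mm high. Origin under the middle of the base, at the middle (scan) station; y runs along the rods from infeed to outfeed, z up. A notched strip between the rods has three stations 120 mm apart, each marked by a pair of dark dowel heads on the base
- carrier (a joint): position of the carrier along the slide in m: 0 at the infeed station, 0.12 at the scan station (middle, in front of the scanner window), 0.24 at the outfeed station; end stops at -0.015 and 0.268. A sprung ball under the carrier centres it in a notch from about 4 mm either side; leaving a notch takes about 6 N, sliding between notches 1 to 2 N
- post_top (a point): top centre of the carrier's upright steel push post, 22 mm thick, from 52 to 130 mm above the bench. The carrier is a black plate 90 (across) x 80 mm (along the rods), top at 52 mm; the post stands midway along it, 31 mm from the slide's centre line on the robot's side. A clamped housing on the other side, 90 mm high, comes within 29 mm of the post's axis
- station_scan (a point): scan station: centre of the middle notch, on the slide's centre line, 22 mm above the bench; the carrier's middle (and its post, judged along the slide) must come level with it. Axes as those of the slide
- station_out (a point): outfeed station: centre of the last notch, 120 mm beyond the scan station along the slide's y; the same meaning
- scanner: pistol-shaped scanner clamped on its side in a fixed bracket beyond the slide; origin at the bracket's underside, x points away from its window (which looks along -x at the carrier), z up. Head 106 x 66 mm, 50 to 98 mm above the bench. The grip sticks out level along +y: x = 0 to 34 mm, y = 29 to 128 mm, 59 to 91 mm above the bench (3 mm bigger all round beyond y = 116 mm)
- trigger (a joint): trigger angle in rad: 0 released (its spring returns it), 0.24 fully squeezed, which takes about 7 N at the pad
- trigger_pad (a point): middle of the trigger's pressing face, on its front (-x of the scanner) side, 75 mm above the bench. The trigger is a grey blade 10 mm thick, 18 mm high, 44 mm long along y beside the grip, hinged at its head end 30 mm from this point; squeezed, the pad moves 7 mm towards the grip. Here trigger and grip together measure 55 mm across, 48 mm when squeezed
- grip_back (a point): point on the back face of the grip straight across from the trigger pad (the palm side), 75 mm above the bench; 55 mm from the trigger pad when released
- spare_housing: loose spare gearbox housing, aluminium block 40 x 50 x 30 mm with a round boss 34 mm across and 8 mm high on top, standing beside the slide right of the scanner; origin at the centre of its underside
- screwdriver: loose screwdriver lying on the bench on the robot's side of the slide; origin under its middle
- wrench: loose steel wrench lying on the bench towards the robot, to the right; origin under its middle
- mug: white mug, 80 mm across, 95 mm high, to the left; origin at the centre of its underside
- carton: small cardboard carton 120 x 90 x 60 mm, to the right; origin at the centre of its underside
- oil_can: white plastic bottle, 52 mm across, 130 mm high, far left; origin at the centre of its underside
Mind the look-alikes: they are no part of the job. Of the things that look like the scanner, take the one that is farthest to the robot's right at the start.

How it is judged (in metres and radians):
On the way, in this order (a step that is already met when the one before it is completed fails the run):
1. the carrier rests in the middle (scan) detent, within 3 mm (value of joint carrier between 0.117 and 0.123 m and velocity of joint carrier between -0.01 and 0.01 m/s), for 0.3 s.
2. the trigger is squeezed (beyond 0.18 rad) with the carrier in the scan detent (value of joint trigger above 0.18 rad and value of joint carrier between 0.116 and 0.124 m), for 0.1 s.
3. the trigger is let go (below 0.04 rad) with the carrier still in the scan detent (value of joint trigger below 0.04 rad and value of joint carrier between 0.116 and 0.124 m), for 0.1 s.
At the end, for the whole second after the job is handed in: The carrier is at rest in the last (outfeed) detent, within 3 mm, and the trigger is released (below 0.04 rad) (value of joint carrier between 0.237 and 0.243 m and velocity of joint carrier between -0.01 and 0.01 m/s and value of joint trigger below 0.04 rad); the robot touches nothing.
It fails at once if the trigger is squeezed (beyond 0.1 rad) while the carrier is more than 6 mm from the scan detent (value of joint trigger above 0.1 rad and not (value of joint carrier between 0.114 and 0.126 m)).
It fails at once if another thing on the bench is shifted by more than 20 mm (distance of any of spare_housing, screwdriver, wrench, mug, carton, oil_can from where it was at the start of the episode above 0.02 m).
It also fails if it takes over 64 s, if anything falls off the work surface, if the arm or the gripper's body presses on something with over 40 N, if the wrist force passes 120 N, or if a joint passes its speed limit or range.

## Working session

There is one attempt and no reset: what is moved stays moved. The work goes in short steps, each a Python script; the robot and the scene stay as the last script left them, time stands still between calls to the robot, and variables do not carry over. Pictures are saved under pics/ and viewed, at most 10 in all, crops included, and the job is handed in when it is done.

```bash
mkdir -p pics; ls; cat > h.py <<'E'
import numpy as np, cv2
from plant import ctrl, sensors, optics
def save(n,img): cv2.imwrite(f'pics/{n}.png',cv2.cvtColor(img,cv2.COLOR_RGB2BGR))
def cloud(name):
    """world point (mm) of each pixel, 400x640x3, nan without a reading"""
    s=sensors.read_state(); im,d=optics.grab_frame(name); p=optics.camera_params(name)
    K=np.array(p['mtx'],float); u,v=np.meshgrid(np.arange(640.),np.arange(400.))
    pts=np.stack([u,v],-1).reshape(-1,1,2)
    n=cv2.undistortPoints(pts,K,np.array([p['k1'],0,0,0.])).reshape(400,640,2)
    d=d.astype(float); d[d==0]=np.nan
    C=np.dstack([n[...,0]*d,n[...,1]*d,d])
    if 'R' in p: W=(C-np.array(p['t']).ravel())@np.array(p['R'])
    else:
        T=np.array(p['T_tool_cam']); W=C@T[:3,:3].T+T[:3,3]
        W=W@np.array(s['eef_rot']).T+np.array(s['eef_pos'])
    return im,W
E
python3 - <<'E'
from h import *
for n in('top','side'):
    im,W=cloud(n); save(n,im); np.save(n+'.npy',W); p=optics.camera_params(n); print(n,p)
print(sensors.read_state(),ctrl.tcp_to_tips)
E
```

```text
pics
top {'mtx': array([[420.63691005,   0.        , 318.31821975],
       [  0.        , 420.63691005, 193.02933993],
       [  0.        ,   0.        ,   1.        ]]), 'k1': -0.090629267785415, 'R': array([[-0.01768185, -0.99981653,  0.0073655 ],
       [-0.99670321,  0.01704242, -0.07932382],
       [ 0.07918374, -0.00874381, -0.99682169]]), 't': array([   6.05544463,  457.06740064, 1440.65461248])}
side {'mtx': array([[422.09115599,   0.        , 320.4409982 ],
       [  0.        , 422.09115599, 194.90690766],
       [  0.        ,   0.        ,   1.        ]]), 'k1': -0.03974028333975758, 'R': array([[ 0.86710819, -0.49803042,  0.00943831],
       [-0.38570563, -0.68329127, -0.61995501],
       [ 0.31520557,  0.53392765, -0.78458059]]), 't': array([-405.92513288,  239.31578248, 1129.83625508])}
{'t': 0.1, 'q': array([ 1.13250926e+00,  2.07371807e-01,  1.54283410e+00,  8.41785697e-07,
        1.39351506e+00, -1.50491334e-01]), 'qvel': array([-0.00071168, -0.00212758, -0.00120859, -0.00069994,  0.00150192,
       -0.00216777]), 'tau': array([ 9.17945749e-05, -3.84094512e+01, -2.92549717e+01, -2.56916328e-04,
        4.93438318e-03, -8.71302177e-06]), 'eef_pos': array([162.93633184, 550.75836077, 255.20989563]), 'eef_rot': array([[-9.58871677e-01,  2.83838494e-01, -9.03982210e-04],
       [ 2.83839753e-01,  9.58869794e-01, -1.92679136e-03],
       [ 3.19903678e-04, -2.10413175e-03, -9.99997735e-01]]), 'force': array([0.36408174, 0.54528101, 0.15949153]), 'wrist_torque': array([ 0.03450253,  0.01576729, -0.00925767]), 'grasp_force': 0.0, 'grip_width': 85.44083677331663} 25.0
```

View pics/top.png

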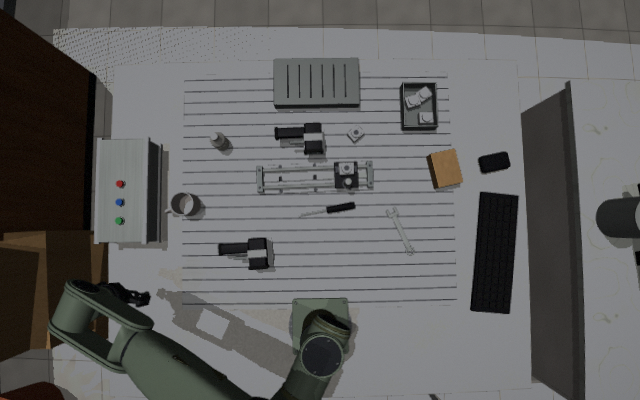

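View pics/side.png

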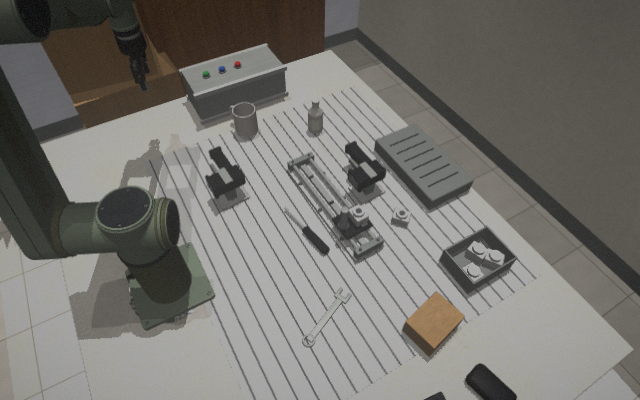

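Two things look like the scanner. In the top view A is at (303,137), beyond the slide, and B is at (247,252), nearer the robot and farther left. I choose A because it is farthest right and its window faces the slide's middle. The carrier is at (345,176), at the right-hand (infeed) end, and its post is at about (348,183). I'll check this with a close crop and the depth numbers.

```bash
python3 - <<'E'
from h import *
im=cv2.cvtColor(cv2.imread('pics/top.png'),cv2.COLOR_BGR2RGB)
save('crop',cv2.resize(im[110:210,240:390],None,fx=5.3,fy=5.3,interpolation=cv2.INTER_CUBIC))
W=np.load('top.npy')
np.set_printoptions(linewidth=250,suppress=True,precision=1)
sub=W[110:210,240:390].reshape(-1,3)
# height maps
def fit(mask,name):
    P=sub[mask]; r=cv2.minAreaRect(P[:,:2].astype(np.float32)); print(name,len(P),P.mean(0),np.nanmedian(P[:,2]),r)
x,y,z=sub.T
for lo,hi in((8,16),(45,58),(62,80),(80,95),(85,105),(122,140)):
    m=(z>lo)&(z<hi); print(lo,hi,m.sum())
    fit(m&(x>490),'far'); fit(m&(x<=490),'near')
E
```

```text
8 16 1205
far 808 [536.5  38.3  11.4] 11.3142056139244 ((618.1309814453125, 9.684661865234375), (255.13748168945312, 524.1044921875), 0.8225584030151367)
near 397 [467.4  26.8  11.6] 11.538111652107753 ((445.931396484375, 1.0032806396484375), (479.46417236328125, 85.26406860351562), 88.24214935302734)
45 58 354
far 240 [518.5 -88.5  50.9] 50.80564948182548 ((540.298095703125, 5.8088836669921875), (393.95867919921875, 93.10145568847656), 87.40388488769531)
near 114 [478.5 -78.6  51. ] 50.97572101593183 ((478.39208984375, 9.227630615234375), (20.482872009277344, 395.2633056640625), 0.8769928216934204)
62 80 138
far 133 [576.2 -12.4  72.2] 73.06640968385578 ((586.5718383789062, 2.974945068359375), (285.4269104003906, 54.062496185302734), 61.490196228027344)
near 5 [476.7 -92.4  73.9] 76.58164014093396 ((476.1025390625, -93.36332702636719), (14.959611892700195, 3.3950979709625244), 63.551658630371094)
80 95 772
far 768 [625.6  26.4  89.3] 89.9476775514265 ((622.1329345703125, -4.3231048583984375), (302.6434020996094, 118.00938415527344), 59.598941802978516)
near 4 [480.1 -90.2  86.7] 86.21584854728735 ((479.24346923828125, -90.57819366455078), (16.522354125976562, 3.5236740112304688), 36.3811149597168)
85 105 910
far 907 [633.   29.7  92.6] 92.51645718907245 ((627.480712890625, -2.12548828125), (296.0000915527344, 112.9992446899414), 62.330665588378906)
near 3 [482.3 -88.   87.6] 86.43487948158437 ((481.6820983886719, -87.92635345458984), (10.544241905212402, 1.4610066413879395), 16.858436584472656)
122 140 40
far 6 [492.3 -97.1 130.4] 131.02354529344518 ((493.18670654296875, -97.20738220214844), (13.082650184631348, 3.154315948486328), 87.79988098144531)
near 34 [482.3 -97.  128.7] 128.95934506571479 ((481.17169189453125, -96.9356460571289), (19.463478088378906, 15.915884971618652), 87.96066284179688)
```

View pics/crop.png

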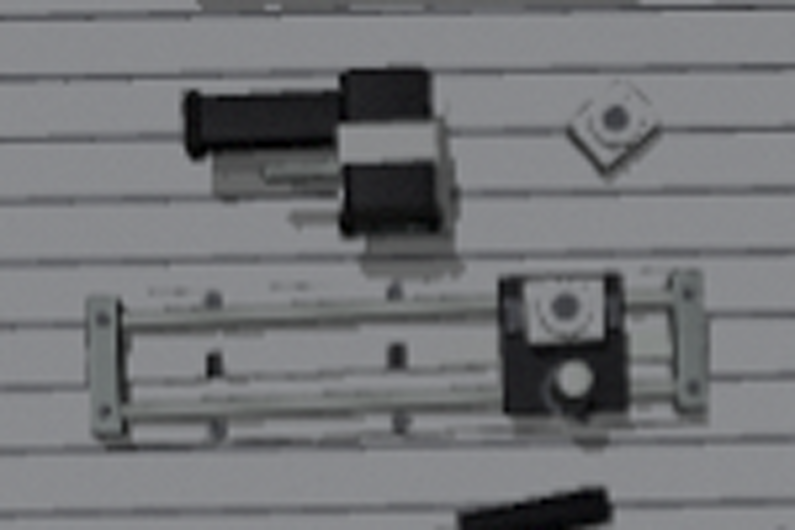

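The crop shows A's head at crop (390,150), its grip running left to (190,125), and the grey trigger on the slide side at about (300,172). That confirms the choice. The carrier is at crop (563,345) with its post top at (573,378). Next I'll get the slide axis from the end blocks and move the wrist camera over.

```bash
python3 - <<'E'
from h import *
np.set_printoptions(linewidth=200,suppress=True,precision=2)
W=np.load('top.npy'); 
E=[]
for c0,c1 in((254,268),(363,376)):
    P=W[155:200,c0:c1].reshape(-1,3); P=P[(P[:,2]>37)&(P[:,2]<47)]
    r=cv2.minAreaRect(P[:,:2].astype(np.float32)); print(len(P),r); E.append(np.array(r[0]))
d=E[0]-E[1]; print('mid',(E[0]+E[1])/2,'dir',d/np.linalg.norm(d),np.linalg.norm(d))
print(optics.camera_params('wrist'))
t=np.arctan2(d[1],d[0]); Y=np.array([np.cos(t),np.sin(t),0]); Z=np.array([0,0,-1.]); R=np.c_[np.cross(Y,Z),Y,Z]; print(R)
s=sensors.read_state(); 
ctrl.move_ptp([560,10,330],R)
im,W=cloud('wrist'); save('w1',im); np.save('w1.npy',W); s=sensors.read_state();print(s['t'],s['eef_pos'],s['eef_rot'])
E
```

```text
136 ((507.75408935546875, 192.1448516845703), (90.14785766601562, 35.21122360229492), 1.9912112951278687)
140 ((516.357421875, -174.39556884765625), (34.3235969543457, 86.51129150390625), 87.08206939697266)
mid [512.06   8.87] dir [-0.02  1.  ] 366.6413741169743
{'mtx': array([[283.42,   0.  , 319.33],
       [  0.  , 283.42, 195.7 ],
       [  0.  ,   0.  ,   1.  ]]), 'k1': -0.037509153623103336, 'T_tool_cam': array([[  -0.  ,   -0.96,   -0.29,   71.7 ],
       [   1.  ,   -0.  ,    0.  ,   -0.64],
       [  -0.  ,   -0.29,    0.96, -117.29],
       [   0.  ,    0.  ,    0.  ,    1.  ]])}
[[-1.   -0.02  0.  ]
 [-0.02  1.    0.  ]
 [-0.    0.   -1.  ]]
2.55 [559.9   10.88 329.87] [[-1.   -0.02 -0.  ]
 [-0.02  1.    0.  ]
 [ 0.    0.   -1.  ]]
```

View pics/w1.png

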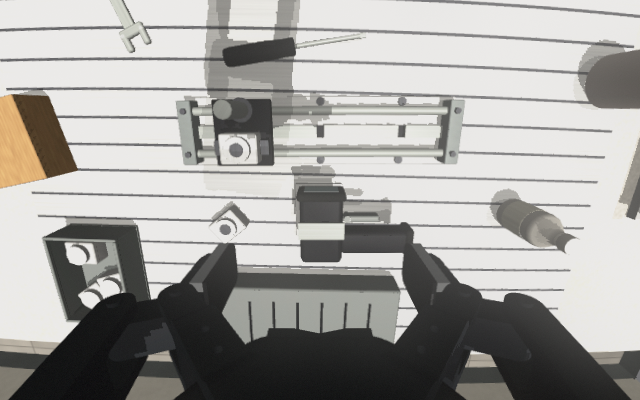

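In the wrist view the scanner head is at (322,222), the grip at (345–412,238), the trigger at about (365,215) and the post at about (223,110). I'll take the geometry from the depth data.

```bash
python3 - <<'E'
from h import *
np.set_printoptions(linewidth=200,suppress=True,precision=1)
W=np.load('w1.npy')
def rect(v0,v1,u0,u1,lo,hi,n):
    P=W[v0:v1,u0:u1].reshape(-1,3); P=P[(P[:,2]>lo)&(P[:,2]<hi)]
    if len(P)<4: print(n,len(P));return
    print(n,len(P),np.round(np.median(P,0),1),'x',np.percentile(P[:,0],[1,99]),'y',np.percentile(P[:,1],[1,99]),cv2.minAreaRect(P[:,:2].astype(np.float32)))
rect(200,265,347,403,86,96,'grip')
rect(180,225,347,400,60,88,'trig')
rect(200,265,400,416,88,98,'butt')
rect(180,270,290,350,94,104,'head')
rect(80,140,195,285,122,136,'post')
rect(90,170,170,205,37,47,'blkR'); rect(90,170,430,470,37,47,'blkL')
im=cv2.cvtColor(cv2.imread('pics/w1.png'),cv2.COLOR_BGR2RGB)
save('w1c',cv2.resize(im[175:270,290:420],None,fx=6,fy=6,interpolation=cv2.INTER_CUBIC))
print(W[196:232:2,352:392:5,2])
print(W[196:232:2,365])
E
```

```text
grip 1219 [658.6  88.8  90.8] x [644.  675.9] y [ 51.  127.1] ((659.7106323242188, 89.84707641601562), (32.82442855834961, 78.50579833984375), 1.2899343967437744)
trig 314 [625.2  70.7  83. ] x [622.5 632.1] y [49.9 92.7] ((627.1940307617188, 71.51976013183594), (10.266073226928711, 43.4870491027832), 2.6304051876068115)
butt 212 [652.1 131.   91.6] x [640.1 674.4] y [123.3 140.6] ((657.1687622070312, 133.18690490722656), (34.50771713256836, 18.180509567260742), 6.134233474731445)
head 2562 [634.9  14.   95.8] x [590.3 686.1] y [-16.3  44.3] ((639.0042114257812, 14.404541015625), (99.35013580322266, 64.97702026367188), 1.5453280210494995)
post 340 [487.7 -95.8 129.5] x [477.7 498.2] y [-106.3  -86.9] ((487.7604675292969, -96.5804672241211), (19.899784088134766, 20.98732566833496), 89.67481231689453)
blkR 930 [ 519.8 -178.2   41.6] x [477.7 563.8] y [-189.4 -168.6] ((520.3593139648438, -177.5210418701172), (87.98572540283203, 25.03188705444336), 0.8155234456062317)
blkL 938 [507.6 198.1  41.8] x [467.2 554.5] y [188.4 209.1] ((510.9676818847656, 188.0677947998047), (89.29962921142578,
[... 494 characters left out ...]
2.5 83.3  0.4  2. ]
 [83.6 83.2 83.3 84.  85.  84.1  1.7 -0.2]
 [83.8 83.2 84.6 83.4 84.9 83.3  1.6  1.7]
 [ 0.8  1.1  0.9 -0.4  1.2 -0.   1.3  0.5]
 [-0.3  1.5  0.6  1.6  1.6  1.3  0.6 -0.3]
 [70.9 70.9 71.9 70.5 70.6 71.1 71.2 70.9]
 [76.9 78.3 77.9 78.  78.8 78.5 77.4 77.8]
 [84.6 84.7 84.8 83.8 84.9 84.8 86.1 84.8]]
[[620.   87.    0.7]
 [623.4  87.2   0.5]
 [627.   87.5   0.3]
 [630.1  87.6   1.4]
 [634.1  88.1  -0.2]
 [637.3  88.2   0.6]
 [641.2  88.6  -0.4]
 [644.3  88.7   0.7]
 [623.3  76.5  69.3]
 [623.1  75.1  78.2]
 [624.3  74.5  82.9]
 [626.9  74.5  83.8]
 [629.7  74.7  84.2]
 [665.6  90.1   1.3]
 [669.5  90.5   0.6]
 [644.7  78.   69.4]
 [644.   76.6  78.4]
 [643.6  75.4  86.3]]
```

View pics/w1c.png

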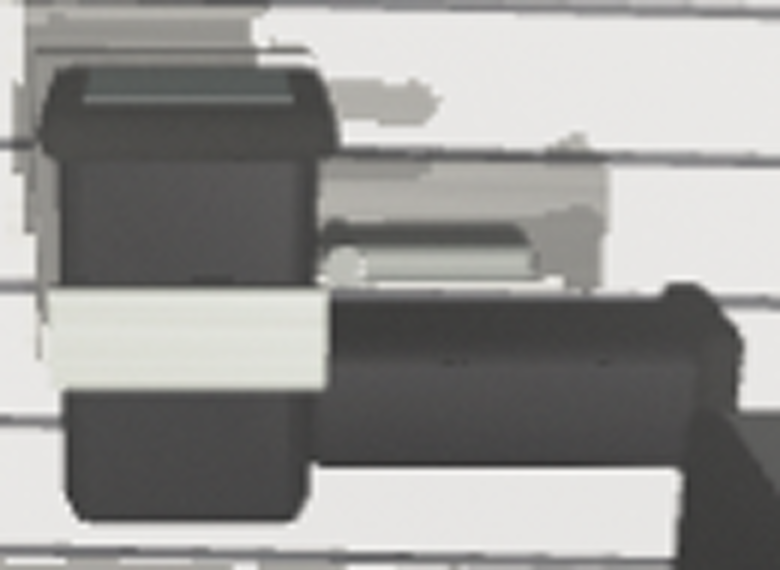

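The post is at y≈-97, but the slide's middle is at y≈9.5. So the carrier is probably about 13 mm off the infeed notch, and I need to push to an absolute station. I'll measure the dowels and the station position.

```bash
python3 - <<'E'
from h import *
np.set_printoptions(linewidth=200,suppress=True,precision=1)
for f,pic,win in(('w1.npy','w1',(90,170,285,425)),('top.npy','top',(155,200,270,330))):
    W=np.load(f); im=cv2.imread(f'pics/{pic}.png'); v0,v1,u0,u1=win
    g=im[v0:v1,u0:u1].mean(2); z=W[v0:v1,u0:u1,2]
    m=((g<(110 if pic=='w1' else 75))&(z<34)).astype(np.uint8)
    n,l,st,c=cv2.connectedComponentsWithStats(m)
    for i in range(1,n):
        if st[i,4]>=8: print(pic,st[i],c[i]+[u0,v0],np.nanmedian(W[v0:v1,u0:u1][l==i],0))
    # carrier plate edges
W=np.load('w1.npy'); P=W[90:175,205:290].reshape(-1,3); P=P[(P[:,2]>48)&(P[:,2]<56)]
print(len(P),np.percentile(P,[1,50,99],axis=0))
for (v0,v1,u0,u1) in((90,170,170,205),(90,170,430,470)):
    P=W[v0:v1,u0:u1].reshape(-1,3);P=P[(P[:,2]>38)&(P[:,2]<46)];print(P[:,1].min(),P[:,1].max(),np.percentile(P[:,0],[1,99]))
E
```

```text
w1 [ 0  0  9  3 20] [288.6  90.7] [459.6 -37.9   0.6]
w1 [32  8  7  7 39] [319.6 101. ] [473.4   9.1  15. ]
w1 [32 36  7 11 75] [319.9 130.9] [516.3  10.2  12.9]
w1 [114  36   6  11  64] [401.5 131. ] [513.1 132.9  12.9]
top [38  3 18  1 18] [316.5 158. ] [582.7   2.2  -0.5]
top [43 20  3  5 13] [314.2 177. ] [513.3  12.1  11.5]
top [ 9 22  3  4 12] [280.  178.5] [510.8 130.7  11.5]
top [44 32  3  5  8] [314.9 189.2] [471.5   9.4  15.6]
1676 [[ 473.9 -135.4   49.2]
 [ 506.9  -80.    51.7]
 [ 563.9  -56.2   55.8]]
-190.5490922420665 -168.1438979413308 [477.7 563.8]
187.6139921322872 210.62852167992042 [467.2 554.6]
```

```bash
cat >> h.py <<'E'
a=0.025
def RT(yaw):  # tool down, jaw line (tool y) at this yaw in the world
    Y=np.array([np.cos(yaw),np.sin(yaw),0]); Z=np.array([0,0,-1.]); return np.c_[np.cross(Y,Z),Y,Z]
RS=RT(np.pi/2+a)
def st(n=''):
    s=sensors.read_state(); print(n,round(s['t'],2),np.round(s['eef_pos'],1),'F',np.round(s['force'],1),'w',round(s['grip_width'],1),round(s['grasp_force'],1)); return s
E
python3 - <<'E'
from h import *
ctrl.move_ptp([486,-96.5,175],RS)
ctrl.move_l([486,-96.5,118]); st('down')
ctrl.gripper_to(24.5,20); st('closed')
ctrl.move_l([486-a*50,-46.5,118],vel=60); st('half')
ctrl.move_l([483.4,9.5,118],vel=50); st('there')
ctrl.hold(0.3); st()
ctrl.gripper_to(60); st('open'); ctrl.hold(0.2)
ctrl.move_l([483.4,9.5,185]); 
ctrl.move_l([560,9.5,300],vel=250); st('up')
im,W=cloud('wrist'); save('w2',im); np.save('w2.npy',W)
P=W.reshape(-1,3); P=P[(P[:,2]>122)&(P[:,2]<134)&(P[:,0]<510)&(P[:,0]>460)&(abs(P[:,1])<60)]
print(len(P),np.percentile(P,[1,50,99],axis=0),cv2.minAreaRect(P[:,:2].astype(np.float32)))
E
```

```text
down 3.91 [487.2 -96.4 119. ] F [ 0.  -0.2  0.2] w 85.3 0.0
closed 4.52 [486.  -96.5 118.1] F [0.6 0.4 0.9] w 24.9 0.0
half 5.5 [484.8 -46.  118. ] F [ 0.8 -0.1  0.1] w 24.4 0.0
there 6.77 [483.5   9.9 118. ] F [-0.   0.3  0.3] w 24.7 0.0
 7.07 [483.4   9.5 118. ] F [ 0.  -0.6  1. ] w 24.5 0.0
open 7.5 [483.4   9.5 118. ] F [ 0.3 -0.3 -0.3] w 59.7 0.0
up 9.0 [558.6   9.7 297.6] F [-0.3  0.  -1. ] w 60.0 0.0
377 [[475.35110387  -0.76960643 127.4317985 ]
 [484.75363389   9.09286009 129.48372153]
 [494.13494466  19.51551855 131.26361464]] ((484.92626953125, 9.13646125793457), (19.63496208190918, 20.31568145751953), 46.320430755615234)
```

View pics/w2.png

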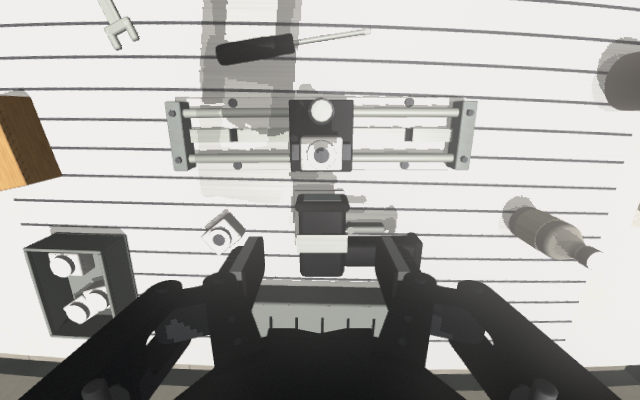

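The picture shows the carrier at the middle (321,135), between the infeed dowel (233,133) and the outfeed dowel (409,133). I'll check it against the dowels' midpoint numerically.

```bash
python3 - <<'E'
from h import *
np.set_printoptions(linewidth=200,suppress=True,precision=1)
W=np.load('w2.npy'); im=cv2.imread('pics/w2.png'); v0,v1,u0,u1=90,175,225,420
g=im[v0:v1,u0:u1].mean(2); z=W[v0:v1,u0:u1,2]
n,l,s,c=cv2.connectedComponentsWithStats(((g<100)&(z<34)).astype(np.uint8))
for i in range(1,n):
    if 20<s[i,4]<200: print(s[i],c[i]+[u0,v0],np.nanmedian(W[v0:v1,u0:u1][l==i],0))
def rect(lo,hi,x0,x1,y0,y1,n):
    P=W.reshape(-1,3); P=P[(P[:,2]>lo)&(P[:,2]<hi)&(P[:,0]>x0)&(P[:,0]<x1)&(P[:,1]>y0)&(P[:,1]<y1)]
    print(n,len(P),np.percentile(P[:,:2],[1,50,99],axis=0).ravel(),cv2.minAreaRect(P[:,:2].astype(np.float32)))
rect(48,57,455,575,-45,65,'plate')
rect(66,87,615,637,46,100,'trig'); rect(86,96,638,690,55,120,'grip')
rect(37,46,460,570,-200,-160,'bR'); rect(37,46,460,570,180,218,'bL')
E
```

```text
[  0   0  70   3 132] [263.2  90.6] [459.3 -69.7   0.5]
[ 4  9  8  8 55] [232.5 102.4] [ 475.8 -110.8   14.5]
[ 5 39  8 12 79] [233.2 134.3] [ 518.5 -112.4   12.9]
[184  39   4  11  34] [410.2 133.9] [512.2 135.   13.9]
plate 2369 [471.4 -29.9 500.2   8.6 560.   49.9] ((515.4580688476562, 10.284072875976562), (90.95646667480469, 80.15926361083984), 1.6834467649459839)
trig 407 [622.5  46.9 624.8  69.3 632.2  92.8] ((627.3619995117188, 69.55665588378906), (9.996326446533203, 47.3499755859375), 2.913623571395874)
grip 560 [644.   55.3 657.7  69.8 676.9 118.8] ((660.1688232421875, 87.51225280761719), (33.416690826416016, 65.3292007446289), 1.1038726568222046)
bR 1058 [ 477.6 -189.4  518.8 -178.   563.9 -169. ] ((520.94580078125, -179.0900115966797), (87.21710968017578, 21.215543746948242), 1.7758971452713013)
bL 1076 [467.2 188.9 508.3 197.9 554.5 209.6] ((510.95135498046875, 196.23008728027344), (88.52096557617188, 28.15402603149414), 0.2348729372024536)
```

The plate centre is at y≈10.1 and the station midpoint from blocks and dowels is 10.0–10.8, so the carrier sits in the scan detent. Next is the trigger.

```bash
python3 - <<'E'
from h import *
p=[652.5,87]
q0=sensors.read_state()['q']
c=[(np.abs(q-q0).max(),y) for y in(a,a+np.pi) if (q:=ctrl.solve_ik(p+[150],RT(y))) is not None]; print(c)
R=RT(min(c)[1])
ctrl.gripper_to(85)
ctrl.move_ptp(p+[150],R); st('above')
print(ctrl.move_l(p+[81],vel=80,threshold=12)); ctrl.hold(.15); st('down')
ctrl.gripper_to(44,35); st('squeezed'); ctrl.hold(0.4); st()
im,W=cloud('side'); save('s2',im[100:240,280:440].repeat(4,0).repeat(4,1))
ctrl.gripper_to(85); ctrl.hold(0.3); st('open')
E
```

```text
[(np.float64(1.7096134990555953), 0.025)]
above 10.93 [652.8  86.8 150.5] F [ 0.1  0.7 -0.4] w 85.0 0.0
False
down 12.1 [653.2  87.   82. ] F [ 0.7 -0.3 -0.5] w 85.0 0.0
squeezed 12.53 [653.1  87.3  81.9] F [1.6 1.2 4.2] w 47.1 37.9
 12.93 [653.1  87.3  81.9] F [0.6 1.3 6.7] w 47.2 38.1
open 13.75 [652.6  87.   81.1] F [ 0.1 -0.9  0.7] w 85.3 0.0
```

View pics/s2.png

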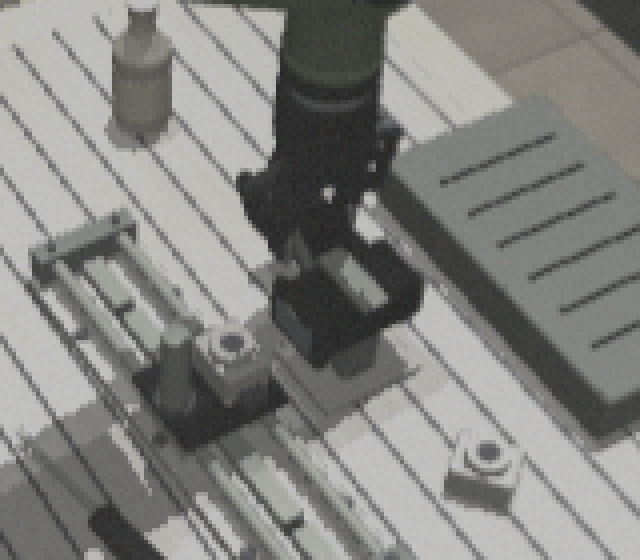

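The jaws stopped at 47.2 mm with 38 N on the pad, so the trigger was fully squeezed, and it's now released. In the crop the carrier is still level with the scanner window (carrier about (205,385), scanner head about (345,310)). Now the last push.

```bash
python3 - <<'E'
from h import *
ctrl.move_l([652.5,87,190],vel=200)
ctrl.move_ptp([483.4,9.3,185],RS)
print(ctrl.move_l([483.4,9.3,118],vel=100,threshold=15)); ctrl.hold(.1); st('down')
ctrl.gripper_to(24.5,20); st('closed')
ctrl.move_l([481.9,69.5,118],vel=50); st('half')
ctrl.move_l([480.4,129.5,118],vel=50); ctrl.hold(0.3); st('there')
ctrl.gripper_to(60); ctrl.hold(0.2); st('open')
ctrl.move_l([480.4,129.5,185])
ctrl.move_l([560,70,300],vel=250); ctrl.hold(.2); st('up')
im,W=cloud('wrist'); save('w3',im); np.save('w3.npy',W)
np.set_printoptions(linewidth=200,suppress=True,precision=1)
def rect(lo,hi,x0,x1,y0,y1,n):
    P=W.reshape(-1,3); P=P[(P[:,2]>lo)&(P[:,2]<hi)&(P[:,0]>x0)&(P[:,0]<x1)&(P[:,1]>y0)&(P[:,1]<y1)]
    print(n,len(P),np.percentile(P[:,:2],[1,50,99],axis=0).ravel(),cv2.minAreaRect(P[:,:2].astype(np.float32)))
rect(48,57,455,575,75,180,'plate'); rect(122,134,455,510,75,180,'post'); rect(66,87,615,637,46,100,'trig')
rect(37,46,460,570,-200,-160,'bR'); rect(37,46,460,570,183,218,'bL')
E
```

```text
False
down 16.88 [484.3   9.2 118.9] F [ 1.   0.4 -0.2] w 84.9 0.0
closed 17.49 [483.4   9.3 118. ] F [ 0.8 -0.2 -0.7] w 24.6 0.0
half 18.85 [482.   69.8 118. ] F [ 0.6 -0.3 -0.5] w 24.5 0.0
there 20.5 [480.4 129.5 118. ] F [-0.4 -0.4 -0.2] w 24.3 0.0
open 21.13 [480.4 129.5 118. ] F [0.5 0.7 0.8] w 59.8 0.0
up 22.69 [558.5  70.6 298. ] F [-0.   0.1  0.8] w 59.6 0.0
plate 2151 [467.4  90.  498.6 115.9 556.7 168.5] ((511.5848083496094, 129.7041015625), (90.92518615722656, 79.51341247558594), 2.178058624267578)
post 399 [471.9 118.5 482.  128.1 492.4 137.7] ((482.053466796875, 128.3804931640625), (20.721540451049805, 20.444194793701172), 51.570858001708984)
trig 412 [622.3  46.2 624.9  69.5 632.1  92.9] ((627.3925170898438, 69.66150665283203), (10.40389347076416, 47.477447509765625), 2.6100709438323975)
bR 1099 [ 477.  -189.2  519.  -177.3  565.5 -168.1] ((520.9176025390625, -178.10052490234375), (90.07260131835938, 23.772871017456055), 0.9130423069000244)
bL 1076 [466.9 188.9 508.8 198.4 553.6 209.5] ((510.2890930175781, 199.77230834960938), (87.41555786132812, 20.989299774169922), 1.2316068410873413)
```

View pics/w3.png

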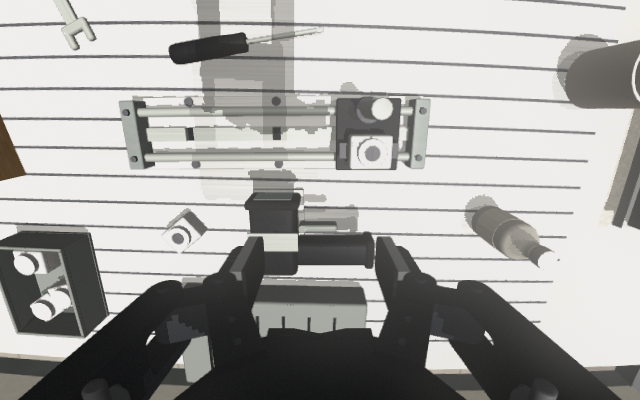

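The picture shows the carrier at (368,133) over the outfeed station, the trigger released, and the loose parts where they were. The plate moved 119.4 mm from the scan detent and lies within 1 mm of the station, and the arm is clear. Handing in.

```bash
python3 -c "
from h import *
print(ctrl.finish_job())"
```

```text
the job is handed in; nothing more can be done
None
```

The job is handed in, but no verdict came back: by my camera measurements the carrier rests within about 1 mm of the outfeed detent, after stopping in the scan detent for one full squeeze and release of the trigger.

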